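Close the flue and weight its cover

ROBOT

A 7-joint arm with a two-finger parallel gripper is mounted at the origin on the work surface. World frame = base frame: x ahead of the robot, y to its left, z up, the work surface at z = 0. Lengths are in m, angles in rad, forces in N, time in s.
With the tool pointing down it reaches from about 0.4 to 0.85 m from the base axis. Payload 10.4 kg.
Tool frame: the origin (TCP) lies on the front face of the gripper's body, between the roots of the fingers; the fingertips stand 73 mm ahead of it and the grasp point (between the pads) lies 54 mm ahead of it; z points along the fingers, y is the line along which they close (so a half turn about z gives the same grasp; the last joint's range is limited). The gripper opens to 85 mm and grips with 20 to 120 N. Pads are 22 mm wide; open, the fingers measure 114 mm over their backs; the gripper's body (76 mm by 85 mm) begins 54 mm behind the grasp point. The pads swing forward as they close: fully open they stand 13 mm farther back than shut.
Start: joints at [1.207, 0.332, -0.065, 1.46, 0.022, 1.35, -0.088], TCP at [0.209, -0.589, 0.304] pointing down, gripper open.
Joint ranges: [-2.6, 2.6], [-0.5, 2.12], [-1.47, 1.34], [0.16, 2.42], [-1.27, 4.41], [0.06, 2.06], [-2.6, 2.6]. Speed limits (rad/s): [2.22, 2.22, 2.79, 2.79, 3.14, 3.14, 3.14].

INTERFACE

Orientations are given as a unit quaternion [x, y, z, w].
In Python, from workcell import manip gives the robot as it stands.
- The arm moves only by the shell command python3 -m jog 'ROWS' [FORCE]. ROWS is JSON, a list of rows, each an object with "grip": the gripper command: -1 is fully open, 1 is shut, values between are in proportion; "slide": the shift along the tool's x, y, z in cm, a list of three; "yaw": the turn about the tool's z in rad. A call has 1 to 8 rows; each row shifts and turns the commanded pose from where the row before left it, along the tool's axes as they then stand; what a row does not reach is not made up. A row lasts 1/10 s, in which the tool goes at most 50 mm and 8.59 degrees, less where a joint would pass 70% of its speed; a pose out of reach is approached as far as the arm can. A call with a gripper value outside its range is refused whole. The fingers move at their own pace and stop on an object; FORCE is the grip in N (left out, the last holds). Time passes only in rows, so rows that do not move let the fingers close. It gives the time, the measured TCP pose, the force, the opening and the grip force at its end, in the units of the state.
- manip.get_obs(): the state, without advancing time (a new reading comes with each control period).
- manip.camera(name): name is "side" or "top"; returns the picture (384x512x3 uint8, blue, green, red); there is no depth.
- manip.calibration(name): a dict with "vfov" (degrees; the focal length in pixels is half the picture's height over the tangent of half this angle, whatever the lens; pixels are square), "cx", "cy" (the principal point, pixels), "camera_from_world" (4x4, takes a point from world to camera coordinates). Camera axes: x right, y down, z forward; pixel columns grow to the right and rows downward; lengths in m; the calibration is good to about 2 mm. A picture is of the moment at which its call begins. calibration takes no time and is no camera call.
- manip.hand_in(): hands the job in; it is judged then, once.
Trained networks look in the newest picture that a camera, given by its name, has taken for a name from the list of things; names that differ only in an ending like _2 or _b are one class to them, and where a whole thing is asked for, a point or a joint stands for the part that bears it (a point fixed in the world has none). Each returns a list of dicts, best first, with "conf" (0 to 1); they miss things now and then, are a little off and sometimes report something else, mostly with a low value. They report only what shows in the picture. A call takes as long as a camera call. They do not tell look-alikes from the thing itself.
- manip.masks_of(thing, camera): "region" (384x512 bool, what is visible of it) and "centre" ([column, row] in pixels, amid what is visible of it).
The state is a dict: "clock": time; "joint_pos": joint angles; "joint_velocities": joint speeds; "tau": joint torques, N m; "position": TCP position; "ee_rot": TCP orientation; "ft_force": force on the tool from outside, world axes, zero at the start; "torque": the same for the moment, N m; "grip_width": opening from 0.0 (shut) to 1.0 (fully open); "grasp_force": force on a finger pad.
Only numpy, scipy, OpenCV 4.12 (cv2) and the standard library are available. Lean on these libraries where they do the work, as an engineer would, in place of code of your own. Each camera call takes 0.05 s, during which the arm holds its last target. There are 200 camera calls.

TASK

Close the brick oven's flue: slide the round steel cover along the iron plate, without lifting it off the plate, until it drops fully into the round recess and lies flat. Then set the cut firebrick gently on the middle of the cover as a weight, with the same face down as now, let go, and leave the trowel and mug alone.

Things in the scene. Friction and masses are not known exactly. Their poses are not given: they have to be found in the camera images.
- plate: Fixed dark iron plate, 200 mm (own x) by 420 mm (own y), carried on firebricks 63 mm high that stick out 14 mm past both long edges. Origin on the work surface under the plate's centre, z up. The plate's flat top is 77 mm above the origin, with no rim. In its centre is a round recess 114 mm across and 6 mm deep; its floor is a flat ledge round an open 84 mm flue hole.
- seat (a point): Centre of the round recess, at the height of its ledge floor (6 mm below the plate's top, 71 mm above the work surface); turns with the plate.
- cover: Plain flat round steel disc with no handle, 110 mm in diameter, 10 mm thick, about 0.75 kg, too wide to grip across. Origin at the centre of its underside, z up through the disc. It starts lying on the plate near one end (left or right, it varies), clear of the recess. Seated, its origin is at the seat and its top stands 4 mm above the plate; it has 2 mm of play all round, and tips into the recess as it comes over it.
- brick: Cut buff firebrick block, 100 mm (own x) by 50 mm (own y) by 55 mm high, about 0.5 kg. Origin at the centre of its underside, z up. It starts on the plate near the end opposite the cover; its heading varies.
- trowel: Bystander: pointing trowel lying on the work surface to the robot's right, about 270 mm long, up to 33 mm high; origin under the heel of the blade, blade towards its own +x.
- mug: Bystander: white plastic mug standing to the robot's left, 90 mm across, 130 mm high; origin at the centre of its base.
Things that resemble listed ones, but are neither listed nor needed, are in the scene too. Of the things like the cover, leave any that is green or yellow; of the rest the smaller one is meant.

How it is judged:
On the way:
1. the cover lies flat at the bottom of the recess, with the brick not on it (horizontal distance between cover and seat below 0.006 m and z of cover in the frame of seat below 0.002 m and angle between cover's own z axis and vertical below 0.03 rad and contact force between brick and cover below 0.1 N and horizontal distance between brick and cover above 0.06 m), for 0.2 s.
At the end, for the whole second after the job is handed in: The cover lies flat on the ledge of the recess (within 6 mm of its centre, less than 2 mm above the ledge, tilt under 0.03 rad), and the brick rests upright on the cover with its underside on it, centred within 20 mm, released and still (horizontal distance between cover and seat below 0.006 m and z of cover in the frame of seat below 0.002 m and angle between cover's own z axis and vertical below 0.03 rad and horizontal distance between brick and cover below 0.02 m and z of brick in the frame of cover between 0.008 and 0.012 m and angle between brick's own z axis and vertical below 0.05 rad and contact force between brick and cover above 1 N and linear speed of each of brick, cover below 0.01 m/s); the robot touches nothing.
It fails at once if the cover is lifted off the plate (its centre more than 15 mm above the plate's top) (height (world z) of cover above 0.092 m).
It fails at once if the brick is dropped or banged on the cover (over 60 N) (contact force between brick and cover above 60 N).
It fails at once if the trowel is moved by more than 30 mm (distance of trowel from where it was at the start of the episode above 0.03 m).
It fails at once if the mug is moved by more than 30 mm (distance of mug from where it was at the start of the episode above 0.03 m).
It also fails if it takes over 58 s, if anything falls off the work surface, if the arm or the gripper's body presses on something with over 40 N, if the wrist force passes 120 N, or if a joint passes its speed limit or range.

## Working session

There is one attempt and no reset: what is moved stays moved. The work goes in short steps, Python scripts to look and compute and a shell command to move; the robot and the scene stay as the last step left them, time stands still between calls to the robot, and variables do not carry over. Pictures are saved under pics/ and viewed, at most 10 in all, crops included, and the job is handed in when it is done.

```bash
mkdir -p pics
cat > h.py <<'E'
import numpy as np, cv2
from workcell import manip
def ray(cam,px):
    c=manip.calibration(cam); f=192/np.tan(np.radians(c['vfov'])/2)
    T=np.array(c['camera_from_world']); R=T[:3,:3]; o=-R.T@T[:3,3]
    return o, R.T@np.array([(px[0]-c['cx'])/f,(px[1]-c['cy'])/f,1])
def at(cam,px,z):
    o,d=ray(cam,px); return (o+d*(z-o[2])/d[2]).round(4)
def proj(cam,p):
    c=manip.calibration(cam); f=192/np.tan(np.radians(c['vfov'])/2)
    q=np.array(c['camera_from_world'])@np.r_[p,1]; return (q[:2]/q[2]*f+[c['cx'],c['cy']]).round(1)
E
python3 - <<'E'
from h import *
o=manip.get_obs(); print(o)
for c in ['top','side']:
    im=manip.camera(c); cv2.imwrite(f'pics/{c}0.png',im)
    print(c,manip.calibration(c)['vfov'],ray(c,(256,192)))
    for t,z in [('cover',.087),('brick',.132),('plate',.077),('trowel',.01),('mug',.13)]:
        for r in manip.masks_of(t,c):
            ys,xs=np.where(r['region'])
            rc=cv2.minAreaRect(np.c_[xs,ys].astype(np.float32)); print(c,t,round(r['conf'],2),r['centre'],len(xs),at(c,r['centre'],z),np.round(rc[0],1),np.round(rc[1],1),round(rc[2],1))
E
python3 -c "
import cv2,numpy as np
a=[cv2.imread(f'pics/{c}0.png') for c in('top','side')]
cv2.imwrite('pics/both.png',cv2.resize(np.vstack(a),(400,600))) 
"
```

```text
{'clock': 0.0, 'joint_pos': array([ 1.20742149,  0.33291378, -0.06468664,  1.4609567 ,  0.02158508,
        1.34988775, -0.0885099 ]), 'joint_velocities': array([ 5.52157957e-04,  1.02241735e-04, -2.25689630e-05, -1.19237975e-03,
        1.97870052e-03, -6.24923805e-04,  1.30416078e-03]), 'tau': array([-8.49090229e-04, -6.25447226e+01,  4.87436168e-02, -3.91601658e+01,
        1.62155775e-02,  1.00195096e-02, -1.97723710e-05]), 'position': array([ 0.20879038, -0.58880384,  0.3030823 ]), 'ee_rot': array([ 9.85519264e-01,  1.69561906e-01, -1.52843906e-04, -7.19346727e-04]), 'ft_force': array([ 0.03536824,  0.07742639, -1.03471652]), 'torque': array([ 0.07877446,  0.00917907, -0.03118625]), 'grasp_force': 0.0, 'grip_width': 1.0012483726534216}
top 42.313643227200544 (array([ 0.39910583, -0.00608491,  1.55768018]), array([ 0.08307577,  0.03157132, -0.99623198]))
top cover 0.77 [135.2, 122.8] 1951 [0.7318 0.4062 0.087 ] [135.5 124. ] [48. 49.] 90.0
top cover 0.74 [217.7, 203.4] 1045 [0.4878 0.1543 0.087 ] [218.4 205.3] [35.8 35.3] 63.4
top cover 0.7 [162.5, 264.0] 1947 [0.3091 0.3155 0.08
[... 695 characters left out ...]
over 0.75 [334.0, 277.9] 1812 [0.3009 0.3771 0.087 ] [330.5 283. ] [44. 51.] 90.0
side cover 0.66 [222.9, 269.8] 639 [0.6116 0.3683 0.087 ] [224.6 270.4] [22.3 34.9] 76.0
side cover 0.6 [175.8, 299.1] 2232 [0.721 0.474 0.087] [175.  302.5] [49. 56.] 90.0
side cover 0.58 [272.9, 221.7] 651 [0.4798 0.1612 0.087 ] [272. 221.] [24. 32.] 90.0
side brick 0.96 [267.2, 168.1] 532 [ 0.5122 -0.0743  0.132 ] [268.3 168.2] [19.6 28.2] 87.1
side plate 0.85 [259.8, 208.8] 4321 [0.5278 0.0892 0.077 ] [264.3 205. ] [84.9 70.4] 88.5
side trowel 0.54 [278.9, 137.6] 306 [ 0.4827 -0.5     0.01  ] [287.4 137.3] [13.4 50.6] 77.3
side mug 0.65 [227.7, 309.4] 1895 [0.5728 0.525  0.13  ] [231.5 306.1] [43. 57.] 15.9
```

View pics/top0.png

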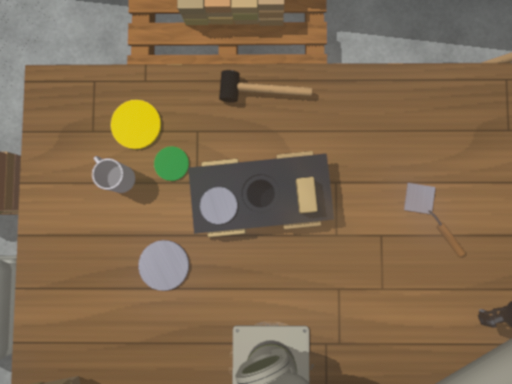

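View pics/side0.png

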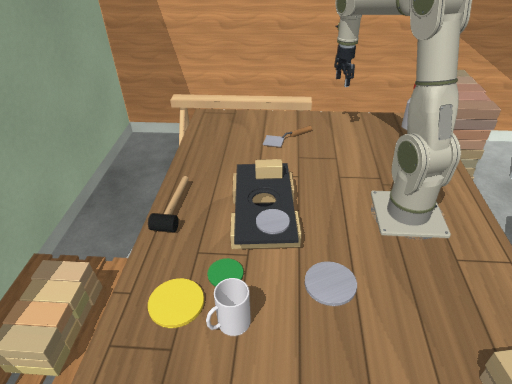

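Look-alikes for the cover in the top picture:
- grey disc on the plate at (218,205)
- larger grey disc on the table at (163,265)
- green disc at (171,163)
- yellow disc at (135,124)

I choose the smaller grey one, at (218,205). The brick is at (306,194) and the recess at (260,193). Next I'll check this in a close crop and measure it more exactly.

Run:
```python
from h import *
print(manip.calibration('top').keys())
im=cv2.imread('pics/top0.png')
cr=im[140:250,175:345]; cv2.imwrite('pics/crop.png',cv2.resize(cr,None,fx=4.5,fy=4.5,interpolation=cv2.INTER_CUBIC))
g=cv2.cvtColor(im,cv2.COLOR_BGR2GRAY)
def fit(mask,z,name,k=1):
    cs,_=cv2.findContours(mask.astype(np.uint8),0,cv2.CHAIN_APPROX_NONE); c=max(cs,key=cv2.contourArea)[:,0]
    w=np.array([at('top',p,z)[:2] for p in c])
    if k: 
        e=cv2.fitEllipse((w*1000).astype(np.float32)); print(name,'circle mm',np.round(e[0],1),np.round(e[1],1))
    else: print(name,'rect mm',[np.round(v,1) for v in cv2.minAreaRect((w*1000).astype(np.float32))])
m=manip.masks_of('cover','top') if 0 else None
sat=cv2.cvtColor(im,cv2.COLOR_BGR2HSV)
roi=np.zeros_like(g); roi[185:226,197:240]=1
print('cover px',im[205,218],'plate',im[175,225],'ring',im[193,246],'brick',im[194,306])
fit((g>110)&(roi>0),.087,'cover')
manip.camera('top')
for t,z in [('brick',.132),('plate',.077)]:
    r=manip.masks_of(t,'top')[0]; fit(r['region'],z,t,0)
b=(sat[...,1]>50)&(g>150); r2=np.zeros_like(g); r2[165:222,290:325]=1
fit(b&(r2>0),.132,'brickcol',0)
```

```text
dict_keys(['vfov', 'cx', 'cy', 'camera_from_world'])
cover px [168 158 159] plate [75 75 77] ring [65 65 68] brick [123 170 194]
cover circle mm [482.9 153.5] [108.3 109.2]
brick rect mm [array([ 509.8, -104. ]), array([101.6,  54.8]), np.float64(6.1)]
plate rect mm [array([518.4,  26.3]), array([225.4, 422.6]), np.float64(5.9)]
brickcol rect mm [array([ 511.5, -105.2]), array([95.9, 45.7]), np.float64(6.3)]
```

View pics/crop.png

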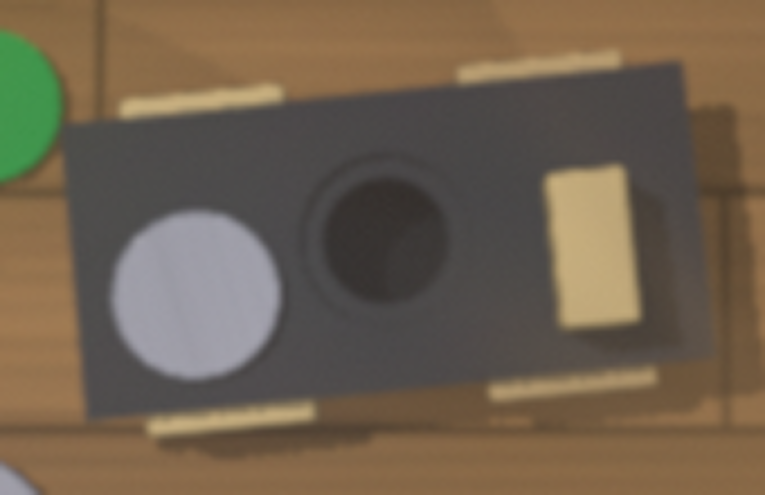

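The crop shows the grey disc centred at about (195,295), which is top (218,205). It lies on the plate, is smaller than the grey one on the table, and is neither green nor yellow. The recess centre is at about (386,240) in the crop, and the plate corners are clear.

Run:
```python
from h import *
P=lambda d:(np.array(d)+.5)/4.5-.5+[175,140]
W=[at('top',P(d),.077)[:2] for d in [(64,126),(682,63),(712,357),(88,418)]]
print(W,np.mean(W,0), 'recess',at('top',P((385.5,239)),.077))
a=np.degrees(np.arctan2(*(W[0]-W[1])[::1])), np.degrees(np.arctan2(*(W[3]-W[2])))
print('y-axis tilt (dx/dy deg)',a, 'lens', [np.linalg.norm(W[i]-W[(i+1)%4]) for i in range(4)])
S=np.mean(W,0); C=np.array([.483,.1535]); d=(S-C)/np.linalg.norm(S-C)
ang=np.degrees(np.arctan2(d[1],d[0])); print('dist',np.linalg.norm(S-C),'dir',d,ang)
# tool x along push dir d (tool x angle = ang) or opposite
cur=19.6
for t in (ang,ang+180): print('yaw rad (tool z down)', -np.radians((t-cur+180)%360-180))
print('start TCP', C-d*.075)
```

```text
[array([0.5964, 0.2435]), array([ 0.6385, -0.1702]), array([ 0.442, -0.188]), array([0.4016, 0.2248])] [0.519625 0.027525] recess [0.5204 0.028  0.077 ]
y-axis tilt (dx/dy deg) (np.float64(-5.810676592080637), np.float64(-5.589634949545641)) lens [np.float64(0.4158366265734657), np.float64(0.19730456152861742), np.float64(0.41477222664976016), np.float64(0.19569550326974816)]
dist 0.13119104866567688 dir [ 0.27917301 -0.96024082] -73.78914640177823
yaw rad (tool z down) 1.6299480903380452
yaw rad (tool z down) -1.5116445632517475
start TCP [0.46206202 0.22551806]
```

```bash
python3 -m jog '[{"grip":-1,"slide":[4.4,-2.1,0],"yaw":0},{"grip":-1,"slide":[4.4,-2.1,0],"yaw":0},{"grip":-1,"slide":[4.4,-2.1,0],"yaw":0},{"grip":-1,"slide":[4.4,-2.1,0],"yaw":0},{"grip":-1,"slide":[4.4,-2.1,0],"yaw":0},{"grip":-1,"slide":[4.4,-2.1,0],"yaw":0},{"grip":-1,"slide":[4.4,-2.1,0],"yaw":0},{"grip":-1,"slide":[4.4,-2.1,0],"yaw":0}]'
python3 -m jog '[{"grip":-1,"slide":[1.5,-4.2,0],"yaw":0},{"grip":-1,"slide":[1.5,-4.2,0],"yaw":0},{"grip":-1,"slide":[1.5,-4.2,0],"yaw":0},{"grip":-1,"slide":[1.5,-4.2,0],"yaw":0},{"grip":-1,"slide":[1.5,-4.2,0],"yaw":0},{"grip":-1,"slide":[1.5,-4.2,0],"yaw":0},{"grip":-1,"slide":[1.5,-4.2,0],"yaw":0},{"grip":-1,"slide":[1.5,-4.2,0],"yaw":0}]'
python3 -m jog '[{"grip":-1,"slide":[0,0,0],"yaw":-0.14},{"grip":-1,"slide":[0,0,0],"yaw":-0.14},{"grip":-1,"slide":[0,0,0],"yaw":-0.14},{"grip":-1,"slide":[0,0,0],"yaw":-0.14},{"grip":-1,"slide":[0,0,0],"yaw":-0.14},{"grip":-1,"slide":[0,0,0],"yaw":-0.14},{"grip":-1,"slide":[0,0,0],"yaw":-0.14},{"grip":-1,"slide":[0,0,0],"yaw":-0.14}]'
cat >> h.py <<'E'
def to(x,y,z,ang=None):
    "remaining slide (cm, tool axes) and yaw to bring TCP to world x,y,z with tool x at ang deg"
    from scipy.spatial.transform import Rotation as Ro
    o=manip.get_obs(); R=Ro.from_quat(o['ee_rot']).as_matrix()
    a=np.degrees(np.arctan2(R[1,0],R[0,0])); print('pos',o['position'].round(4),'ang',a.round(2),'tilt',np.degrees(np.arccos(-R[2,2])).round(2),'t',round(o['clock'],2),'F',o['ft_force'].round(1),'w',round(o['grip_width'],3))
    print('slide cm',(R.T@(np.array([x,y,z])-o['position'])*100).round(2), 'yaw', None if ang is None else round(-np.radians((ang-a+180)%360-180),3))
E
python3 -c "
from h import *; to(.462,.2255,.25,106.2)"
```

```text
clock: 1.55
position: [0.4856, -0.3115, 0.3042]
ee_rot: [0.986, 0.169, 0.0, 0.0]
ft_force: [1.2, -1.1, 0.5]
grip_width: 1.001
grasp_force: 0.0
clock: 2.35
position: [0.485, 0.0455, 0.3043]
ee_rot: [0.986, 0.169, 0.0, 0.0]
ft_force: [1.5, 0.3, -0.0]
grip_width: 1.001
grasp_force: 0.0
clock: 3.15
position: [0.4853, 0.0437, 0.304]
ee_rot: [0.743, 0.669, 0.0, 0.0]
ft_force: [-0.5, 0.1, 0.5]
grip_width: 1.003
grasp_force: 0.0
pos [0.4853 0.0437 0.304 ] ang 84.03 tilt 0.02 t 3.15 F [-0.5  0.1  0.5] w 1.003
slide cm [17.84 -4.21  5.4 ] yaw -0.387
```

```bash
python3 -m jog '[{"grip":-1,"slide":[3.4,-0.7,1.5],"yaw":0},{"grip":-1,"slide":[3.4,-0.7,1.5],"yaw":0},{"grip":-1,"slide":[3.4,-0.7,1.5],"yaw":0},{"grip":-1,"slide":[3.4,-0.7,1.5],"yaw":0},{"grip":-1,"slide":[3.4,-0.7,1.5],"yaw":0},{"grip":-1,"slide":[0,0,0],"yaw":-0.13},{"grip":-1,"slide":[0,0,0],"yaw":-0.13},{"grip":-1,"slide":[0,0,0],"yaw":-0.13}]'
python3 -c "
from h import *; to(.4663,.2111,.16,106.2)
im=manip.camera('side'); cv2.imwrite('pics/s1.png',cv2.resize(im[60:300,170:350],None,fx=3,fy=2.5))"
```

```text
clock: 3.95
position: [0.4691, 0.2169, 0.2288]
ee_rot: [0.599, 0.801, -0.0, -0.0]
ft_force: [-0.3, 0.0, 0.2]
grip_width: 1.004
grasp_force: 0.0
pos [0.4691 0.2169 0.2288] ang 106.39 tilt 0.01 t 3.95 F [-0.3  0.   0.2] w 1.004
slide cm [-0.47 -0.43  6.88] yaw 0.003
```

View pics/s1.png

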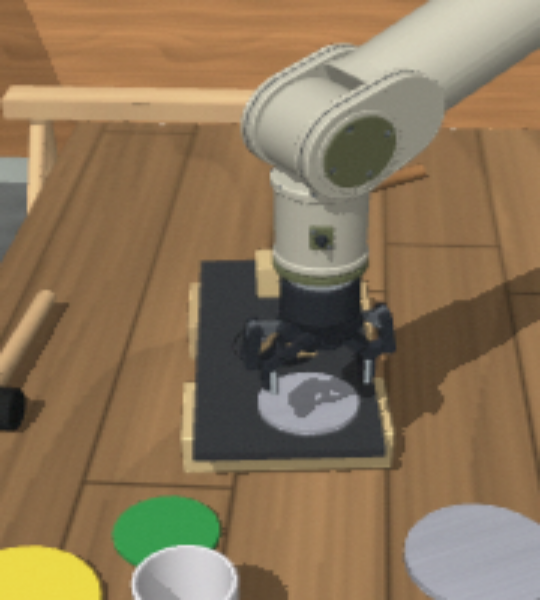

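The gripper hangs over the cover's outer end, with fingertips near crop (275,390) and (368,382). The mug is well clear. I'll lower it and feel for the plate.

```bash
python3 -m jog '[{"grip":-1,"slide":[-0.2,-0.2,2.2],"yaw":0},{"grip":-1,"slide":[-0.2,-0.2,2.2],"yaw":0},{"grip":-1,"slide":[0,0,2.2],"yaw":0},{"grip":-1,"slide":[0,0,0],"yaw":0}]'
python3 -m jog '[{"grip":-1,"slide":[0,0,0.3],"yaw":0},{"grip":-1,"slide":[0,0,0.3],"yaw":0},{"grip":-1,"slide":[0,0,0.3],"yaw":0},{"grip":-1,"slide":[0,0,0.3],"yaw":0},{"grip":-1,"slide":[0,0,0],"yaw":0}]'
```

```text
clock: 4.4
position: [0.4653, 0.2106, 0.1606]
ee_rot: [0.603, 0.798, -0.002, -0.001]
ft_force: [-0.1, -1.2, 0.2]
grip_width: 1.003
grasp_force: 0.0
clock: 4.9
position: [0.4664, 0.2115, 0.1508]
ee_rot: [0.602, 0.799, -0.0, 0.0]
ft_force: [-0.2, -0.0, 0.1]
grip_width: 1.001
grasp_force: 0.0
```

```bash
python3 -m jog '[{"grip":-1,"slide":[0,0,0.3],"yaw":0},{"grip":-1,"slide":[0,0,0.3],"yaw":0},{"grip":-1,"slide":[0,0,0],"yaw":0}]'; python3 -m jog '[{"grip":-1,"slide":[0,0,0.2],"yaw":0},{"grip":-1,"slide":[0,0,0],"yaw":0}]'; python3 -m jog '[{"grip":-1,"slide":[0,0,0.2],"yaw":0},{"grip":-1,"slide":[0,0,0],"yaw":0}]'
```

```text
clock: 5.2
position: [0.4663, 0.2114, 0.1445]
ee_rot: [0.602, 0.799, -0.0, -0.0]
ft_force: [-0.0, -0.6, -0.6]
grip_width: 1.005
grasp_force: 0.0
clock: 5.4
position: [0.4664, 0.2115, 0.1427]
ee_rot: [0.602, 0.799, -0.0, -0.0]
ft_force: [-0.2, 0.2, 0.2]
grip_width: 1.0
grasp_force: 0.0
clock: 5.6
position: [0.4664, 0.2115, 0.1407]
ee_rot: [0.602, 0.799, -0.0, -0.0]
ft_force: [0.3, 0.5, -0.5]
grip_width: 1.004
grasp_force: 0.0
```

```bash
python3 -m jog '[{"grip":-1,"slide":[0,0,0.2],"yaw":0},{"grip":-1,"slide":[0,0,0],"yaw":0}]'; python3 -m jog '[{"grip":-1,"slide":[0,0,0.1],"yaw":0},{"grip":-1,"slide":[0,0,0],"yaw":0}]'; python3 -m jog '[{"grip":-1,"slide":[0,0,0.1],"yaw":0},{"grip":-1,"slide":[0,0,0],"yaw":0}]'
```

```text
clock: 5.8
position: [0.4664, 0.2115, 0.1386]
ee_rot: [0.601, 0.799, -0.0, -0.0]
ft_force: [0.1, 0.0, 0.5]
grip_width: 1.002
grasp_force: 0.0
clock: 6.0
position: [0.4664, 0.2116, 0.1378]
ee_rot: [0.601, 0.799, -0.0, -0.0]
ft_force: [0.5, 0.3, 0.4]
grip_width: 1.0
grasp_force: 0.0
clock: 6.2
position: [0.4664, 0.2115, 0.1368]
ee_rot: [0.602, 0.799, -0.0, 0.0]
ft_force: [0.3, -0.1, -1.4]
grip_width: 0.998
grasp_force: 0.0
```

```bash
python3 -m jog '[{"grip":-1,"slide":[0,0,0.1],"yaw":0},{"grip":-1,"slide":[0,0,0],"yaw":0}]'; python3 -m jog '[{"grip":-1,"slide":[0,0,0.1],"yaw":0},{"grip":-1,"slide":[0,0,0],"yaw":0}]'
```

```text
clock: 6.4
position: [0.4665, 0.2116, 0.1365]
ee_rot: [0.602, 0.799, -0.0, 0.0]
ft_force: [-3.4, -2.4, 9.5]
grip_width: 0.998
grasp_force: 4.9
clock: 6.6
position: [0.4665, 0.2117, 0.1365]
ee_rot: [0.601, 0.799, -0.0, 0.001]
ft_force: [-9.1, -5.4, 23.7]
grip_width: 1.001
grasp_force: 11.6
```

```bash
python3 -m jog '[{"grip":-1,"slide":[0,0,-0.35],"yaw":0},{"grip":-1,"slide":[-1,0,0],"yaw":0},{"grip":-1,"slide":[-1,0,0],"yaw":0},{"grip":-1,"slide":[-1,0,0],"yaw":0},{"grip":-1,"slide":[-1,0,0],"yaw":0},{"grip":-1,"slide":[-1,0,0],"yaw":0},{"grip":-1,"slide":[0,0,0],"yaw":0}]'
python3 - <<'E'
from h import *
im=manip.camera('side'); cv2.imwrite('pics/s2.png',cv2.resize(im[140:260,215:315],None,fx=5,fy=5))
to(.507,.072,.1385,106.2)
im=manip.camera('top'); 
for r in manip.masks_of('cover','top')+[dict(conf=0,centre=(0,0),region=np.zeros((2,2)))]: print(r['conf'],r['centre'],at('top',r['centre'],.087),r['region'].sum())
E
```

```text
clock: 7.3
position: [0.4809, 0.1621, 0.1383]
ee_rot: [0.602, 0.798, 0.0, 0.0]
ft_force: [0.8, 0.9, 1.0]
grip_width: 0.998
grasp_force: 1.0
pos [0.4807 0.1624 0.1383] ang 105.95 tilt 0.02 t 7.35 F [1.  0.2 0.3] w 1.0
slide cm [-9.42  0.05 -0.02] yaw -0.004
0.84 [163.4, 261.4] [0.3167 0.313  0.087 ] 1958
0.77 [174.5, 166.5] [0.5985 0.2849 0.087 ] 980
0.75 [236.5, 194.7] [0.5137 0.0985 0.087 ] 590
0.58 [134.8, 123.2] [0.7305 0.4074 0.087 ] 1990
0 (0, 0) [1.1198 0.8363 0.087 ] 0.0
```

View pics/s2.png

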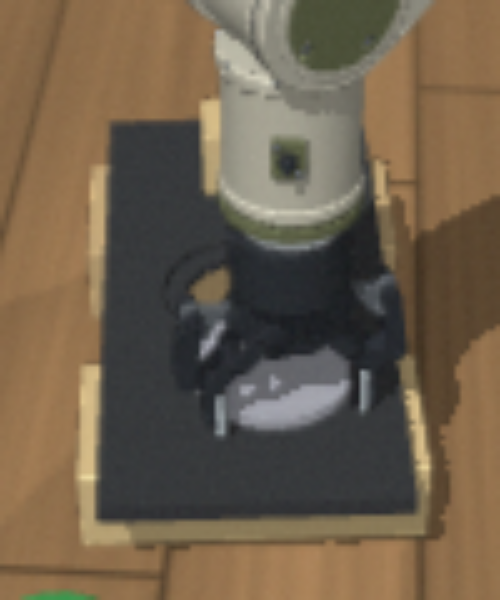

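The fingers cup the disc from behind, with pads at crop (220,415) and (365,390) and the disc between them. I'll keep pushing.

```bash
python3 -m jog '[{"grip":-1,"slide":[-1,0,0],"yaw":0},{"grip":-1,"slide":[-1,0,0],"yaw":0},{"grip":-1,"slide":[-1,0,0],"yaw":0},{"grip":-1,"slide":[-0.7,0,0],"yaw":0},{"grip":-1,"slide":[-0.7,0,0],"yaw":0},{"grip":-1,"slide":[-0.7,0,0],"yaw":0},{"grip":-1,"slide":[-0.7,0,0],"yaw":0},{"grip":-1,"slide":[-0.7,0,0],"yaw":0}]'
python3 -m jog '[{"grip":-1,"slide":[-0.5,0,0],"yaw":0},{"grip":-1,"slide":[-0.5,0,0],"yaw":0},{"grip":-1,"slide":[-0.4,0,0],"yaw":0},{"grip":-1,"slide":[0,0,0],"yaw":0}]'
python3 - <<'E'
from h import *
im=manip.camera('side'); cv2.imwrite('pics/s3.png',cv2.resize(im[140:260,215:315],None,fx=5,fy=5))
to(.507,.072,.1385,106.2)
E
```

```text
clock: 8.25
position: [0.4984, 0.1007, 0.1384]
ee_rot: [0.601, 0.799, 0.0, -0.0]
ft_force: [-1.9, 4.8, 0.6]
grip_width: 1.0
grasp_force: 2.4
clock: 8.65
position: [0.5026, 0.0872, 0.1388]
ee_rot: [0.602, 0.799, 0.0, 0.0]
ft_force: [-1.4, 3.0, 4.9]
grip_width: 0.999
grasp_force: 2.5
pos [0.5025 0.0872 0.1388] ang 106.02 tilt 0.06 t 8.7 F [-0.6  1.7  3.2] w 0.999
slide cm [-1.58  0.01  0.03] yaw -0.003
```

View pics/s3.png

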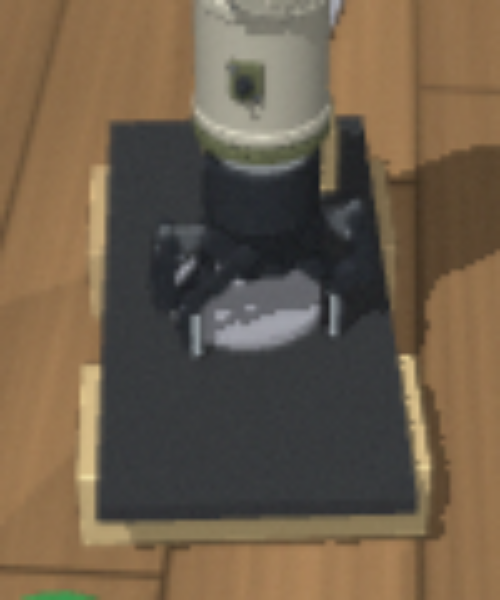

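The cover is still cupped, about 1.6 cm short of the seat. Next come small steps while I watch the force.

```bash
python3 -m jog '[{"grip":-1,"slide":[-0.4,0,0],"yaw":0},{"grip":-1,"slide":[-0.4,0,0],"yaw":0},{"grip":-1,"slide":[-0.4,0,0],"yaw":0},{"grip":-1,"slide":[0,0,0],"yaw":0}]'
python3 -m jog '[{"grip":-1,"slide":[-0.2,0,0],"yaw":0},{"grip":-1,"slide":[-0.2,0,0],"yaw":0},{"grip":-1,"slide":[0,0,0],"yaw":0}]'
python3 - <<'E'
from h import *
to(.507,.072,.1385,106.2)
E
```

```text
clock: 9.1
position: [0.5055, 0.0747, 0.1381]
ee_rot: [0.602, 0.798, -0.001, 0.0]
ft_force: [0.3, -0.7, -0.4]
grip_width: 1.001
grasp_force: 0.0
clock: 9.4
position: [0.5064, 0.0723, 0.1384]
ee_rot: [0.602, 0.799, 0.0, -0.0]
ft_force: [-1.6, 1.2, 1.5]
grip_width: 0.997
grasp_force: 1.4
pos [0.5064 0.0723 0.1384] ang 106.04 tilt 0.02 t 9.4 F [-1.6  1.2  1.5] w 0.997
slide cm [-0.04  0.05 -0.01] yaw -0.003
```

```bash
python3 -m jog '[{"grip":-1,"slide":[-0.2,0,0],"yaw":0},{"grip":-1,"slide":[0,0,0],"yaw":0}]'
python3 -m jog '[{"grip":-1,"slide":[-0.2,0,0],"yaw":0},{"grip":-1,"slide":[0,0,0],"yaw":0}]'
```

```text
clock: 9.6
position: [0.507, 0.0707, 0.1384]
ee_rot: [0.601, 0.799, 0.0, -0.0]
ft_force: [-0.9, 4.7, 0.6]
grip_width: 1.003
grasp_force: 2.1
clock: 9.8
position: [0.5076, 0.0687, 0.1385]
ee_rot: [0.601, 0.799, 0.0, -0.0]
ft_force: [-1.6, 5.0, 1.5]
grip_width: 1.002
grasp_force: 2.2
```

```bash
python3 -m jog '[{"grip":-1,"slide":[-0.2,0,0],"yaw":0},{"grip":-1,"slide":[0,0,0],"yaw":0}]'
python3 -m jog '[{"grip":-1,"slide":[-0.2,0,0],"yaw":0},{"grip":-1,"slide":[0,0,0],"yaw":0}]'
python3 - <<'E'
from h import *
im=manip.camera('side'); cv2.imwrite('pics/s4.png',cv2.resize(im[160:230,235:305],None,fx=8,fy=8,interpolation=cv2.INTER_CUBIC))
E
```

```text
clock: 10.0
position: [0.51, 0.0662, 0.14]
ee_rot: [0.602, 0.799, 0.001, 0.002]
ft_force: [2.7, 0.6, 15.6]
grip_width: 1.0
grasp_force: 7.4
clock: 10.2
position: [0.5105, 0.0656, 0.1403]
ee_rot: [0.601, 0.799, 0.002, 0.001]
ft_force: [0.8, 5.5, 13.7]
grip_width: 0.998
grasp_force: 6.5
```

View pics/s4.png

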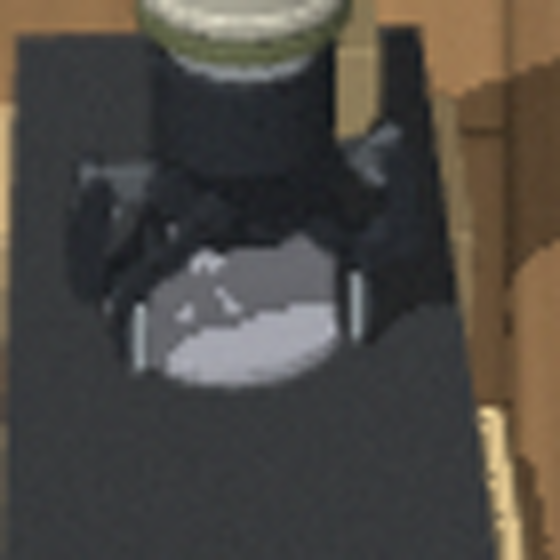

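Upward force, and the TCP has risen 2 mm: the fingertips are riding up on the rim, so the cover is probably at the far wall. I'll lift, back off and look.

```bash
python3 -m jog '[{"grip":-1,"slide":[0.3,0,-1],"yaw":0},{"grip":-1,"slide":[3,0,-3],"yaw":0},{"grip":-1,"slide":[4,0,-3],"yaw":0},{"grip":-1,"slide":[4,0,-2],"yaw":0},{"grip":-1,"slide":[4,0,0],"yaw":0},{"grip":-1,"slide":[4,0,0],"yaw":0},{"grip":-1,"slide":[0,0,0],"yaw":0}]'
python3 - <<'E'
from h import *
to(.507,.072,.1385,106.2)
im=manip.camera('top'); a=cv2.resize(im[150:235,200:330],None,fx=6,fy=6,interpolation=cv2.INTER_CUBIC)[:, :400]
im2=manip.camera('side'); b=cv2.resize(im2[160:230,230:300],(400,400),interpolation=cv2.INTER_CUBIC)
a=cv2.copyMakeBorder(a,0,90,0,0,0)[:600]; b=cv2.copyMakeBorder(b,0,a.shape[0]-400,0,0,0)
cv2.imwrite('pics/s5.png',np.hstack([a,b]))
for c in ('top','side'):
  for r in manip.masks_of('cover',c):
    ys,xs=np.where(r['region'])
    cs,_=cv2.findContours(r['region'].astype(np.uint8),0,cv2.CHAIN_APPROX_NONE); q=max(cs,key=cv2.contourArea)[:,0]
    w=np.array([at(c,p,.081)[:2] for p in q])*1000; e=cv2.fitEllipse(w.astype(np.float32))
    print(c,round(r['conf'],2),np.round(r['centre']),np.round(e[0],1),np.round(e[1],1),round(e[2]))
E
```

```text
clock: 10.95
position: [0.453, 0.2549, 0.2293]
ee_rot: [0.599, 0.801, 0.001, -0.0]
ft_force: [0.8, 0.4, -0.2]
grip_width: 0.999
grasp_force: 0.0
pos [0.453  0.2549 0.2293] ang 106.46 tilt 0.1 t 10.95 F [ 0.8  0.4 -0.2] w 0.999
slide cm [-19.08  -0.02   9.06] yaw 0.005
top 0.89 [152. 270.] [289.  335.4] [ 85.4 148.4] 130
top 0.81 [170. 168.] [610.1 296.3] [101.2 103.2] 1
top 0.74 [136. 124.] [729.8 406.4] [145.  148.5] 162
top 0.7 [114. 175.] [572.8 471.8] [ 89.5 134.6] 157
top 0.6 [260. 190.] [521.   26.3] [104.4 107. ] 159
side 0.95 [221. 269.] [607.9 363.5] [ 88.4 106.4] 108
side 0.66 [333. 280.] [312.5 387.1] [137.9 148.6] 165
side 0.65 [256. 194.] [542.5  12.1] [51.6 92.8] 155
side 0.61 [176. 301.] [721.5 476.1] [144.8 151.9] 18
```

View pics/s5.png

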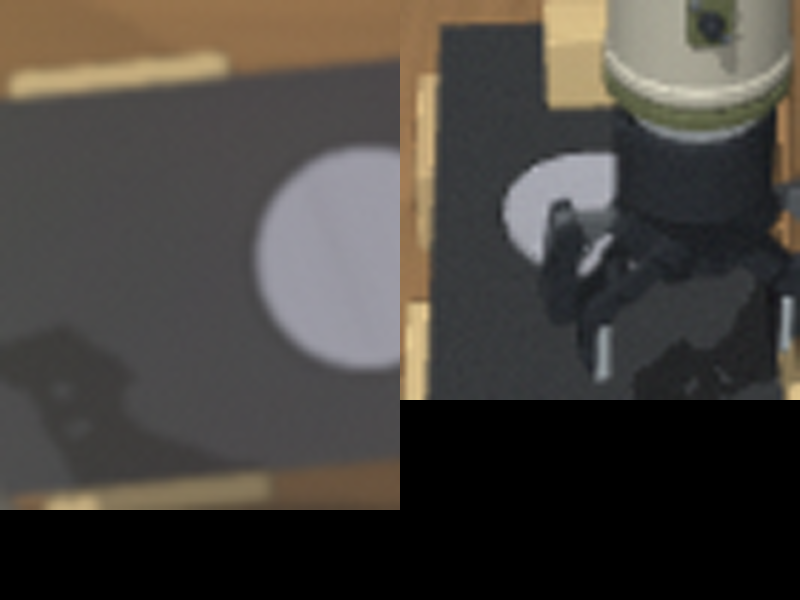

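From top: the cover fits a circle at (0.521, 0.026) against the seat at (0.520, 0.028). The tips rode up to 4 mm above the plate, which agrees with a seated cover. I'll confirm by touching the far half with shut fingers, on the way to the brick.

```bash
python3 -m jog '[{"grip":1,"slide":[-3.9,0,0],"yaw":0},{"grip":1,"slide":[-3.9,0,0],"yaw":0},{"grip":1,"slide":[-3.9,0,0],"yaw":0},{"grip":1,"slide":[-3.9,0,0],"yaw":0},{"grip":1,"slide":[-3.9,0,0],"yaw":0},{"grip":1,"slide":[-3.9,0,0],"yaw":0},{"grip":1,"slide":[-3.9,0,0],"yaw":0},{"grip":1,"slide":[0,0,0],"yaw":0}]' 20
python3 -m jog '[{"grip":1,"slide":[0,0,0],"yaw":0.146},{"grip":1,"slide":[0,0,0],"yaw":0.146},{"grip":1,"slide":[0,0,0],"yaw":0.146},{"grip":1,"slide":[0,0,0],"yaw":0.146},{"grip":1,"slide":[0,0,0],"yaw":0.146},{"grip":1,"slide":[0,0,0],"yaw":0.146}]'
python3 -m jog '[{"grip":1,"slide":[0,0,1.6],"yaw":0.146},{"grip":1,"slide":[0,0,1.6],"yaw":0.146},{"grip":1,"slide":[0,0,1.6],"yaw":0.146},{"grip":1,"slide":[0,0,1.6],"yaw":0.146},{"grip":1,"slide":[0,0,0],"yaw":0.146},{"grip":1,"slide":[0,0,0],"yaw":0.146},{"grip":1,"slide":[0,0,0],"yaw":0}]'
python3 -c "
from h import *; to(.530,-.006,.160,6.1)"
```

```text
clock: 11.95
position: [0.5315, -0.0204, 0.228]
ee_rot: [0.606, 0.796, -0.001, 0.001]
ft_force: [-0.1, 0.1, 0.0]
grip_width: 0.001
grasp_force: 0.0
clock: 12.55
position: [0.5306, -0.0136, 0.2284]
ee_rot: [0.885, 0.465, -0.0, 0.0]
ft_force: [1.0, 0.5, 0.8]
grip_width: 0.004
grasp_force: 0.0
clock: 13.25
position: [0.5306, -0.0134, 0.1643]
ee_rot: [0.999, 0.047, -0.0, 0.0]
ft_force: [0.4, -1.0, 0.6]
grip_width: -0.0
grasp_force: 0.0
pos [ 0.5306 -0.0134  0.1643] ang 5.42 tilt 0.04 t 13.25 F [ 0.4 -1.   0.6] w -0.0
slide cm [ 0.01 -0.75  0.43] yaw -0.012
```

```bash
python3 -m jog '[{"grip":1,"slide":[0,-0.5,0.3],"yaw":0},{"grip":1,"slide":[0,0,0.2],"yaw":0},{"grip":1,"slide":[0,0,0],"yaw":0}]'
python3 -m jog '[{"grip":1,"slide":[0,0,0.2],"yaw":0},{"grip":1,"slide":[0,0,0],"yaw":0}]'
python3 -m jog '[{"grip":1,"slide":[0,0,0.2],"yaw":0},{"grip":1,"slide":[0,0,0],"yaw":0}]'
python3 -m jog '[{"grip":1,"slide":[0,0,0.2],"yaw":0},{"grip":1,"slide":[0,0,0],"yaw":0}]'
```

```text
clock: 13.55
position: [0.5301, -0.0073, 0.159]
ee_rot: [0.999, 0.051, -0.0, 0.0]
ft_force: [0.1, -0.3, -0.1]
grip_width: -0.0
grasp_force: 0.0
clock: 13.75
position: [0.5302, -0.0076, 0.1571]
ee_rot: [0.999, 0.05, -0.0, 0.0]
ft_force: [-0.8, 0.2, 0.5]
grip_width: 0.002
grasp_force: 0.0
clock: 13.95
position: [0.5303, -0.0074, 0.1552]
ee_rot: [0.999, 0.049, -0.0, 0.0]
ft_force: [0.4, 0.7, 0.8]
grip_width: 0.001
grasp_force: 0.0
clock: 14.15
position: [0.5305, -0.0074, 0.1537]
ee_rot: [0.999, 0.049, 0.0, 0.0]
ft_force: [-2.4, 0.1, 4.9]
grip_width: -0.003
grasp_force: 2.5
```

Contact at 0.1537, so the cover top is at 0.081 on the far side too. The cover is seated, so I'll move to the brick.

```bash
python3 -m jog '[{"grip":-1,"slide":[0,0,-4.5],"yaw":0},{"grip":-1,"slide":[0,0,-4.5],"yaw":-0.01},{"grip":-1,"slide":[-1,3.1,0],"yaw":0},{"grip":-1,"slide":[-1,3.2,0],"yaw":0},{"grip":-1,"slide":[-0.9,3.2,0],"yaw":0},{"grip":-1,"slide":[0,0,0],"yaw":0},{"grip":-1,"slide":[0,0,0],"yaw":0}]'
python3 -c "
from h import *; to(.5107,-.1046,.163,6.2)"
```

```text
clock: 14.85
position: [0.5117, -0.1054, 0.2434]
ee_rot: [0.999, 0.054, 0.0, 0.0]
ft_force: [-0.2, -0.0, -0.2]
grip_width: 1.003
grasp_force: 0.0
pos [ 0.5117 -0.1054  0.2434] ang 6.15 tilt 0.0 t 14.85 F [-0.2 -0.  -0.2] w 1.003
slide cm [-0.09 -0.09  8.04] yaw -0.001
```

```bash
python3 -m jog '[{"grip":-1,"slide":[0,0,2.5],"yaw":0},{"grip":-1,"slide":[0,0,2.5],"yaw":0},{"grip":-1,"slide":[0,0,2],"yaw":0},{"grip":-1,"slide":[-0.1,-0.1,1],"yaw":0},{"grip":-1,"slide":[0,0,0],"yaw":0}]'
python3 -m jog '[{"grip":0.5,"slide":[0,0,0],"yaw":0},{"grip":0.5,"slide":[0,0,0],"yaw":0},{"grip":1,"slide":[0,0,0],"yaw":0},{"grip":1,"slide":[0,0,0],"yaw":0},{"grip":1,"slide":[0,0,0],"yaw":0},{"grip":1,"slide":[0,0,0],"yaw":0}]' 30
```

```text
clock: 15.35
position: [0.5102, -0.1029, 0.1623]
ee_rot: [0.998, 0.055, -0.001, -0.001]
ft_force: [0.9, 1.0, 0.2]
grip_width: 0.997
grasp_force: 0.0
clock: 15.95
position: [0.5114, -0.1042, 0.1646]
ee_rot: [0.999, 0.054, 0.001, 0.0]
ft_force: [-0.4, -0.9, 6.0]
grip_width: 0.58
grasp_force: 32.4
```

```bash
python3 -m jog '[{"grip":1,"slide":[0,0,-1],"yaw":0},{"grip":1,"slide":[0,0,-2],"yaw":0},{"grip":1,"slide":[0,0,-2],"yaw":0},{"grip":1,"slide":[0,0,0],"yaw":0}]'
python3 -c "
from h import *; to(.5205,.027,.2,6.2);print(manip.get_obs()['grasp_force'])"
```

```text
clock: 16.35
position: [0.5118, -0.1041, 0.216]
ee_rot: [0.999, 0.054, 0.002, 0.001]
ft_force: [1.1, -0.9, -4.0]
grip_width: 0.579
grasp_force: 32.5
pos [ 0.5118 -0.1041  0.216 ] ang 6.23 tilt 0.23 t 16.35 F [ 1.1 -0.9 -4. ] w 0.579
slide cm [  2.28 -12.94   1.6 ] yaw 0.001
32.50337362289429
```

```bash
python3 -m jog '[{"grip":1,"slide":[0.4,-2,0],"yaw":0},{"grip":1,"slide":[0.4,-2.5,0],"yaw":0},{"grip":1,"slide":[0.4,-2.5,0],"yaw":0},{"grip":1,"slide":[0.4,-2.5,0],"yaw":0},{"grip":1,"slide":[0.4,-2,0],"yaw":0},{"grip":1,"slide":[0.3,-1.4,0],"yaw":0},{"grip":1,"slide":[0,0,0],"yaw":0},{"grip":1,"slide":[0,0,0],"yaw":0}]'
python3 - <<'E'
from h import *
to(.5205,.027,.17,6.2)
im=manip.camera('side'); cv2.imwrite('pics/s6.png',cv2.resize(im[120:230,210:310],None,fx=5,fy=5,interpolation=cv2.INTER_CUBIC))
o=manip.get_obs()['position']
for b in (-.05,.05): print(proj('side',[o[0]+b,o[1]+.025,.128]))
E
```

```text
clock: 17.15
position: [0.5192, 0.0262, 0.2126]
ee_rot: [0.999, 0.055, -0.001, 0.0]
ft_force: [0.1, -0.4, -3.8]
grip_width: 0.581
grasp_force: 32.5
pos [0.5192 0.0262 0.2126] ang 6.25 tilt 0.07 t 17.15 F [ 0.1 -0.4 -3.8] w 0.581
slide cm [ 0.14 -0.06  4.26] yaw 0.001
[277.7 190.6]
[248.3 189.6]
```

View pics/s6.png

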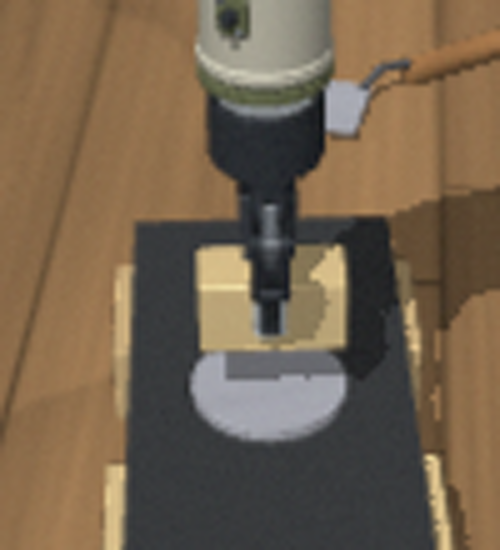

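The brick hangs level over the cover, with bottom corners at crop (200,350) and (348,348), a few mm toward −x. The cover is in its recess. I'll lower with a small correction.

```bash
python3 -m jog '[{"grip":1,"slide":[0.4,-0.1,1],"yaw":0},{"grip":1,"slide":[0,0,1],"yaw":0},{"grip":1,"slide":[0,0,0.8],"yaw":0},{"grip":1,"slide":[0,0,0.5],"yaw":0},{"grip":1,"slide":[0,0,0.3],"yaw":0},{"grip":1,"slide":[0,0,0.2],"yaw":0},{"grip":1,"slide":[0,0,0],"yaw":0},{"grip":1,"slide":[0,0,0],"yaw":0}]'
python3 -m jog '[{"grip":1,"slide":[0,0,0.1],"yaw":0},{"grip":1,"slide":[0,0,0.1],"yaw":0},{"grip":1,"slide":[0,0,0],"yaw":0}]'
```

```text
clock: 18.0
position: [0.5236, 0.0281, 0.1757]
ee_rot: [0.999, 0.054, 0.0, 0.0]
ft_force: [-0.9, 0.2, -3.9]
grip_width: 0.58
grasp_force: 32.5
clock: 18.3
position: [0.5234, 0.0281, 0.1733]
ee_rot: [0.999, 0.054, -0.0, 0.0]
ft_force: [0.9, 0.3, -4.2]
grip_width: 0.579
grasp_force: 32.5
```

```bash
python3 -m jog '[{"grip":1,"slide":[0,0,0.1],"yaw":0},{"grip":1,"slide":[0,0,0.1],"yaw":0},{"grip":1,"slide":[0,0,0.1],"yaw":0},{"grip":1,"slide":[0,0,0],"yaw":0}]'
python3 -m jog '[{"grip":1,"slide":[0,0,0.1],"yaw":0},{"grip":1,"slide":[0,0,0],"yaw":0}]'
python3 -m jog '[{"grip":1,"slide":[0,0,0.1],"yaw":0},{"grip":1,"slide":[0,0,0],"yaw":0}]'
```

```text
clock: 18.7
position: [0.5234, 0.0281, 0.1702]
ee_rot: [0.999, 0.054, -0.0, 0.0]
ft_force: [-0.6, 0.3, -4.1]
grip_width: 0.58
grasp_force: 32.5
clock: 18.9
position: [0.5234, 0.0281, 0.1693]
ee_rot: [0.999, 0.054, -0.0, 0.0]
ft_force: [0.3, -0.6, -5.2]
grip_width: 0.586
grasp_force: 32.5
clock: 19.1
position: [0.5235, 0.0281, 0.1687]
ee_rot: [0.999, 0.054, 0.0, 0.0]
ft_force: [-1.9, -0.8, -1.0]
grip_width: 0.584
grasp_force: 32.8
```

```bash
python3 -m jog '[{"grip":1,"slide":[0,0,0.05],"yaw":0},{"grip":1,"slide":[0,0,0],"yaw":0}]'
python3 -m jog '[{"grip":0.1,"slide":[0,0,0],"yaw":0},{"grip":0,"slide":[0,0,0],"yaw":0},{"grip":-0.2,"slide":[0,0,0],"yaw":0},{"grip":-0.5,"slide":[0,0,0],"yaw":0},{"grip":-0.8,"slide":[0,0,0],"yaw":0},{"grip":-1,"slide":[0,0,0],"yaw":0},{"grip":-1,"slide":[0,0,0],"yaw":0}]'
```

```text
clock: 19.3
position: [0.5235, 0.0281, 0.1686]
ee_rot: [0.999, 0.054, 0.0, 0.0]
ft_force: [-5.0, -0.9, 6.5]
grip_width: 0.584
grasp_force: 33.5
clock: 20.0
position: [0.5235, 0.0281, 0.1679]
ee_rot: [0.999, 0.054, 0.0, 0.0]
ft_force: [-0.6, -0.8, 0.2]
grip_width: 1.001
grasp_force: 0.0
```

Released. I'll go straight up, move aside and check.

```bash
python3 -m jog '[{"grip":-1,"slide":[0,0,-1.5],"yaw":0},{"grip":-1,"slide":[0,0,-3],"yaw":0},{"grip":-1,"slide":[0,0,-4],"yaw":0},{"grip":-1,"slide":[0,0,-4],"yaw":0},{"grip":-1,"slide":[0,4.5,0],"yaw":0},{"grip":-1,"slide":[0,4.5,0],"yaw":0},{"grip":-1,"slide":[0,4.5,0],"yaw":0},{"grip":-1,"slide":[0,4.5,0],"yaw":0}]'
python3 -m jog '[{"grip":-1,"slide":[0,4.5,0],"yaw":0},{"grip":-1,"slide":[0,4.5,0],"yaw":0},{"grip":-1,"slide":[0,4.5,0],"yaw":0},{"grip":-1,"slide":[0,0,0],"yaw":0},{"grip":-1,"slide":[0,0,0],"yaw":0}]'
python3 - <<'E'
from h import *
im=manip.camera('top'); a=cv2.resize(im[150:235,185:285],(400,340),interpolation=cv2.INTER_CUBIC)
im2=manip.camera('side'); b=cv2.resize(im2[150:230,210:304],(400,340),interpolation=cv2.INTER_CUBIC)
cv2.imwrite('pics/s7.png',np.hstack([a,b]))
for r in manip.masks_of('brick','top'):
    ys,xs=np.where(r['region']); w=np.array([at('top',p,.136)[:2] for p in np.c_[xs,ys]])*1000
    print(round(r['conf'],2),[np.round(v,1) for v in cv2.minAreaRect(w.astype(np.float32))])
for t,c in [('trowel','top'),('mug','top')]: print(t,[(round(r['conf'],2),r['centre']) for r in manip.masks_of(t,c)])
E
```

```text
clock: 20.8
position: [0.543, -0.1525, 0.2945]
ee_rot: [0.999, 0.055, 0.001, 0.0]
ft_force: [0.8, 0.4, 0.2]
grip_width: 1.003
grasp_force: 0.0
clock: 21.3
position: [0.5574, -0.2862, 0.2936]
ee_rot: [0.999, 0.053, 0.0, -0.0]
ft_force: [-0.2, 1.0, -0.4]
grip_width: 0.998
grasp_force: 0.0
0.68 [array([521.6,  25.2]), array([102.1,  49.4]), np.float64(5.9)]
0.19 [array([514.1,  24.2]), array([ 88.7, 104.7]), np.float64(5.4)]
trowel [(0.59, [444.5, 230.6])]
mug [(0.92, [113.1, 174.7])]
```

View pics/s7.png

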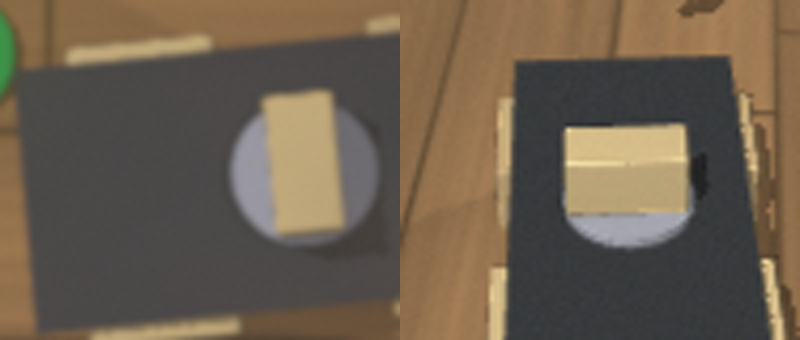

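The brick sits level in the middle of the seated cover: its centre is (0.5216, 0.0252) against the cover's (0.521, 0.026). The gripper is clear and the arm never went near the trowel or mug. Handing in.

```bash
python3 -c "
from workcell import manip; print(manip.hand_in())"
```

```text
the job is handed in; nothing more can be done
None
```

I slid the cover into the recess, where it touched flat by feel and camera, then set the brick on its middle and let go, and handed the job in at about 21 s; the verdict wasn't shown.

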